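Turn the jar carousel to the filling pointer

TASK

Bring the open jar on the carousel round to the pointer, ready for filling: push with a fingertip against one of the three arms on top of the post until the middle of the open jar is in line with the pointer, then take the hand away. Do not touch or lift the jars on the carousel, and leave the things standing around the carousel where they are.

Things in the scene. Friction and masses are not known exactly. Their poses are not given: they have to be found in the camera images.
- spider: three-armed steel handle on the carousel's post, turning with it. Arms at 0, 120, 240 degrees from its x axis (counter-clockwise from above): level bars 12 mm wide, 16 mm high, from the 40 mm hub to 115 mm from the axis, each ending in a black 24 mm ball. Origin: on the axis, mid-height of the arms, 154 mm above the table; z up
- disc_top (a point): centre of the plywood disc's top, 40 mm above the table; disc 260 mm across. Three jar pockets (rims 6 mm high) are centred 82 mm from the axis, midway between the arms. Jars and pointer stay below 120 mm above the table; the post is 26 mm wide
- carousel: disc, post and handle, turning as one about the vertical axis, more than a full turn either way. Turning takes about 1 to 3 N sideways at 90 mm from the axis; it stops within a few degrees when the push stops and stays there. Origin: on the axis, 4 mm above the table
- arm0_end (a point): centre of the black ball at the end of the arm at 0 degrees, 120 mm from the axis
- arm1_end (a point): centre of the ball at the end of the arm at 120 degrees
- arm2_end (a point): centre of the ball at the end of the arm at 240 degrees
- open_jar: the jar to bring round: clear, without a lid, 70 mm across and 62 mm high, nearly empty, standing loose in one of the three pockets (which one varies; up to 2.8 mm of play). Origin: centre of its underside
- lidded_jar_a: a clear jar with a green screw lid, 70 mm across and 78 mm high, holding some screws, loose in a pocket of the carousel. Origin: centre of its underside. Do not touch it
- lidded_jar_b: a clear jar with a dark metal screw lid, 70 mm across and 66 mm high, holding some screws, loose in a pocket of the carousel. Origin: centre of its underside. Do not touch it
- stand: the fixed dark steel foot under the carousel, with a tongue that reaches out along its x axis and carries the pointer. Origin: on the carousel's axis, 4 mm above the table; z up
- pointer_tip (a point): tip of the pointer: a bare aluminium cone 30 mm long, 36 mm across its back, on a 48 mm high post outside the disc, pointing level at the carousel's axis; the tip is 136 mm from the axis, 40 mm above the table
- bay (a point): where the centre of the open jar's underside must come: 82 mm from the axis, in line with the pointer, at the height of the disc's top
- big_jar: bystander: clear jar with green lid, 84 mm across, 130 mm high, on the bench beside the carousel. Origin: centre of its underside
- screwdriver: bystander: screwdriver, 190 mm long, lying on the bench. Origin: on its underside, near its middle
- small_jar: bystander: clear jar with brass-coloured lid, 60 mm across, 75 mm high. Origin: centre of its underside
Not all that is in view belongs to the job. Leave any orange look-alike of the open_jar alone.

How it is judged:
By the outcome, as a careful person would: the job done as asked, in the order asked, and still so for the second after the job is handed in, with the robot touching nothing.
It also fails if it takes over 45 s, if anything falls off the work surface, if the arm or the gripper's body presses on something with over 40 N, if the wrist force passes 120 N, or if a joint passes its speed limit or range.

ROBOT

A 6-joint arm with a two-finger parallel gripper is mounted at the origin on the work surface. World frame = base frame: x ahead of the robot, y to its left, z up, the work surface at z = 0. Lengths are in m, angles in rad, forces in N, time in s.
With the tool pointing down it reaches from about 0.25 to 0.775 m from the base axis. Payload 4 kg.
Tool frame: the origin (TCP) lies at the very end of the fingers, on their centre line; the grasp point (between the pads) lies 19 mm behind it (robot.grip_point_offset is the distance from the TCP to the grasp point, in m); z points along the fingers, x is the direction in which the jaws open and shut, and the axes are right-handed (so a half turn about z gives the same grasp; the last joint's range is limited). The gripper opens to 94 mm and grips with 3 to 60 N. Pads are 16 mm wide; open, the fingers measure 119 mm over their backs; the gripper's body (75 mm by 177 mm) begins 78 mm behind the grasp point.
Start: joints at [-1.218, 0.087, 1.371, -0, 1.684, -0.103], TCP at [0.242, -0.494, 0.206] pointing down, gripper open.
Joint ranges: [-3.1, 3.1], [-0.76, 2.03], [0.27, 2.55], [-1.08, 4.22], [0.17, 2.65], [-2.57, 2.57]. Speed limits (rad/s): [2.79, 2.79, 3.14, 3.14, 3.14, 3.14].

INTERFACE

Orientations are given as [roll, pitch, yaw] about the fixed x, y, z axes, in that order (R = Rz(yaw) Ry(pitch) Rx(roll)).
In Python, from bench import robot gives the robot as it stands.
- The arm moves only by the shell command python3 -m inch 'ROWS'. ROWS is text: rows parted by semicolons, each of 5 numbers parted by spaces: the shift along the tool's x, y, z in cm, then the turn about the tool's z in rad, then the closure, from 0 (fully open) to 1 (shut). In form: tx ty tz spin claw; .... A call has 1 to 20 rows; each row is the pose to reach, as a shift and turn from the pose measured when the call began, along the tool's axes at that moment; what a row does not reach only later rows make up. A row lasts 1/12 s, in which the tool goes at most 41.7 mm and 7.16 degrees, less where a joint would pass 70% of its speed; a pose out of reach is approached as far as the arm can. A call with a gripper value outside its range is refused whole. The fingers move at their own pace and stop on an object; the grip force is fixed at half the most. Time passes only in rows, so rows that repeat a pose let the fingers close. It gives the time, the measured TCP pose, the force and the opening at its end, in the units of the state.
- robot.get_obs(): the state, without advancing time (a new reading comes with each control period).
- robot.snapshot(name): name is "scene" or "side" or "wrist"; returns (picture, depth): 384x512x3 uint8, blue, green, red; 384x512 float32, m along the optical axis (not along the pixel's ray), 0 where there is no reading.
- robot.camera_info(name): a dict with "K" (3x3 intrinsics, pixels), "dist" ([k1, k2, p1, p2, k3] as OpenCV has them; the pictures are not rectified), "extrinsics" (4x4, takes a point from world to camera coordinates); the wrist camera has in their place "mount" (4x4, takes a point from camera to tool coordinates, whose origin is the TCP and whose axes are the tool frame's). Camera axes: x right, y down, z forward; pixel columns grow to the right and rows downward; lengths in m; the calibration is good to about 2 mm. A picture is of the moment at which its call begins: read the wrist's pose just before it. camera_info takes no time and is no camera call.
- robot.close_job(): hands the job in, once; it reports no verdict.
The state is a dict: "time": time; "joint_positions": joint angles; "qvel": joint speeds; "joint_torque": joint torques, N m; "tool_pos": TCP position; "ee_rot": TCP orientation; "wrist_force": force on the tool from outside, world axes, zero at the start; "wrist_torque": the same for the moment, N m; "width": finger opening in m.
Only numpy, scipy, OpenCV 4.12 (cv2) and the standard library are available. Lean on these libraries where they do the work, as an engineer would, in place of code of your own. Each camera call takes 0.05 s, during which the arm holds its last target.

## Working session

There is one attempt and no reset: what is moved stays moved. The work goes in short steps, Python scripts to look and compute and a shell command to move; the robot and the scene stay as the last step left them, time stands still between calls to the robot, and variables do not carry over. Pictures are saved under pics/ and viewed, and the job is handed in when it is done.

```bash
mkdir -p pics; ls; python3 - <<'E'
from bench import robot
import cv2
print(robot.get_obs())
for n in("scene","side","wrist"):
    p,d=robot.snapshot(n); cv2.imwrite(f"pics/{n}0.png",p)
    import numpy as np; np.save(f"pics/{n}0.npy",d)
    print(n,robot.camera_info(n))
E
```

```text
pics
{'time': 0.0, 'joint_positions': array([-1.21809185e+00,  8.79301570e-02,  1.37227707e+00, -1.67559407e-05,
        1.68358878e+00, -1.03118562e-01]), 'qvel': array([ 0.0001272 ,  0.00011389, -0.00085226, -0.00073562, -0.00058293,
        0.00019783]), 'joint_torque': array([ 3.71119240e-04, -3.40184212e+01, -3.02423537e+01,  7.16995192e-02,
        3.31083569e-02, -1.71388774e-04]), 'tool_pos': array([ 0.2418978 , -0.4933254 ,  0.20430619]), 'ee_rot': array([-3.14138241e+00,  2.19335980e-03, -1.11497492e+00]), 'wrist_force': array([ 0.7973776 , -0.38548843, -0.84342255]), 'wrist_torque': array([ 0.04491345, -0.01078948, -0.01965809]), 'width': 0.09410318239576318}
scene {'K': array([[419.32566901,   0.        , 251.87732051],
       [  0.        , 419.32566901, 192.56194483],
       [  0.        ,   0.        ,   1.        ]]), 'dist': array([-0.06069473,  0.        ,  0.        ,  0.        ,  0.        ]), 'extrinsics': array([[ 0.03342178,  0.99943593, -0.00328864, -0.02737318],
       [ 0.78095092, -0.02816863, -0.62395688, -0.3791132 ],
       [-0.62369755,  0.01828549, -0
[... 490 characters left out ...]
2, -0.77557956, -0.58614398,  1.18059509],
       [ 0.        ,  0.        ,  0.        ,  1.        ]])}
wrist {'K': array([[288.69573831,   0.        , 257.80049974],
       [  0.        , 288.69573831, 192.61312638],
       [  0.        ,   0.        ,   1.        ]]), 'dist': array([0.02214979, 0.        , 0.        , 0.        , 0.        ]), 'mount': array([[ 9.99998350e-01, -1.72124792e-03, -5.80310356e-04,
         1.00252640e-04],
       [ 1.81447952e-03,  9.61409127e-01,  2.75116698e-01,
        -8.10361944e-02],
       [ 8.43716291e-05, -2.75117297e-01,  9.61410664e-01,
        -1.79030945e-01],
       [ 0.00000000e+00,  0.00000000e+00,  0.00000000e+00,
         1.00000000e+00]])}
```

View pics/scene0.png

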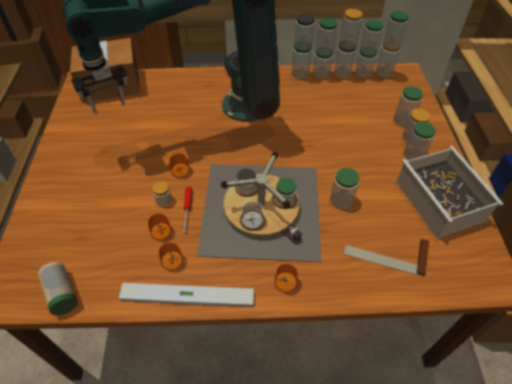

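View pics/side0.png

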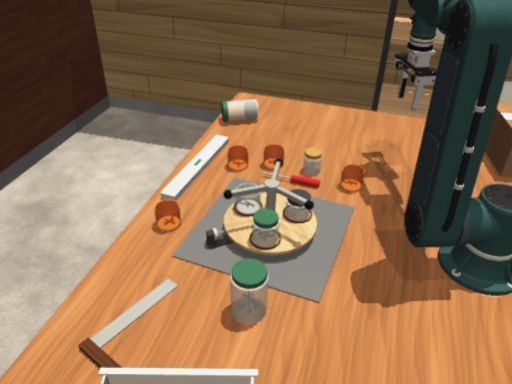

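View pics/wrist0.png

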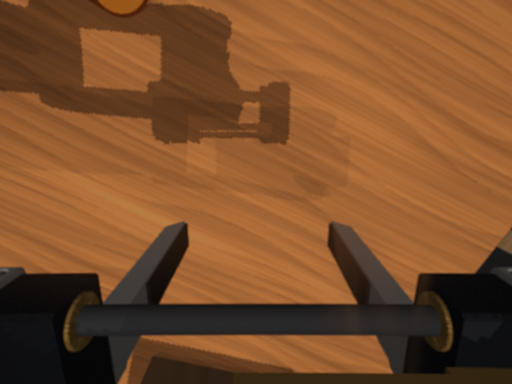

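```bash
python3 - <<'E'
import cv2
p=cv2.imread("pics/scene0.png")[110:280,200:400]
cv2.imwrite("pics/sc_crop0.png",cv2.resize(p,None,fx=3.5,fy=3.5,interpolation=cv2.INTER_CUBIC))
p=cv2.imread("pics/side0.png")[100:330,130:370]
cv2.imwrite("pics/si_crop0.png",cv2.resize(p,None,fx=2.5,fy=2.5,interpolation=cv2.INTER_CUBIC))
E
```

```text
(no output)
```

View pics/sc_crop0.png

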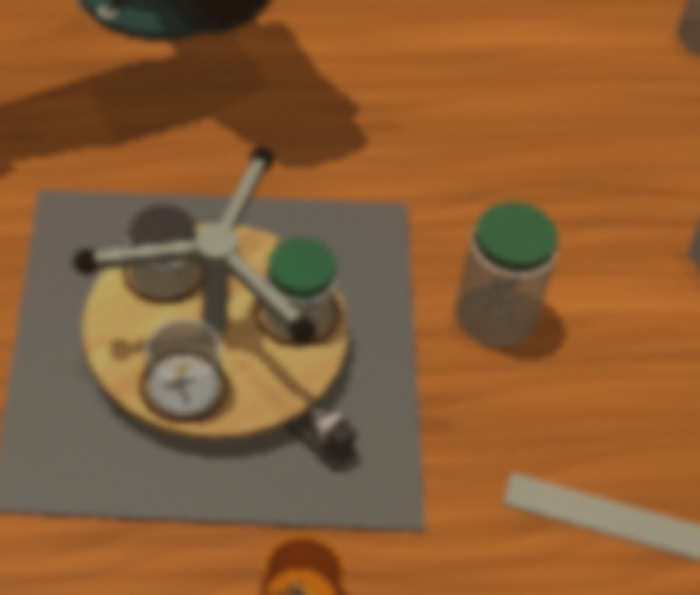

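View pics/si_crop0.png

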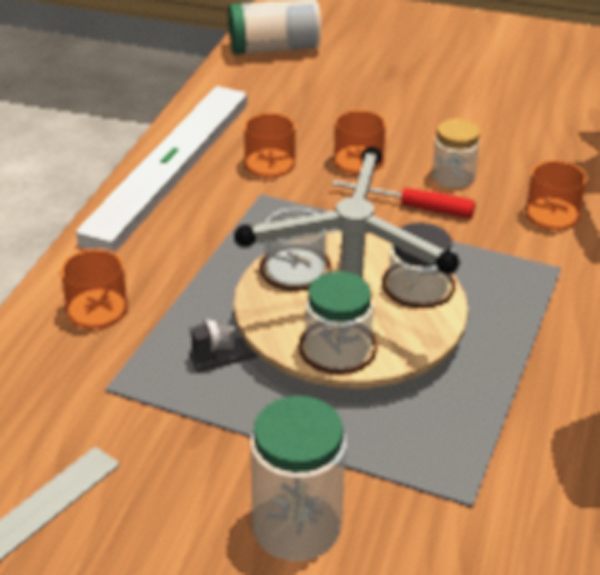

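The open jar is at scene (252,218), clear with no lid; the other two pockets hold the green lid (286,185) and the dark lid (246,174). Possible look-alikes are the orange cups at (180,165), (160,228), (171,257) and (287,278), plus the brass-lidded jar at (162,194), and I'll leave them alone. Next I'll take a close crop and fit the geometry.

```bash
python3 - <<'E'
import cv2, numpy as np
a=cv2.imread("pics/scene0.png")[205:250,235:310]
b=cv2.imread("pics/side0.png")[185:260,190:290]
c=cv2.imread("pics/scene0.png")[145:215,215:300]
r=lambda p,f:cv2.resize(p,None,fx=f,fy=f,interpolation=cv2.INTER_CUBIC)
cv2.imwrite("pics/ptr_a.png",r(a,10)); cv2.imwrite("pics/ptr_b.png",r(b,7.5)); cv2.imwrite("pics/sp_c.png",r(c,8))
E
```

```text
(no output)
```

View pics/ptr_a.png

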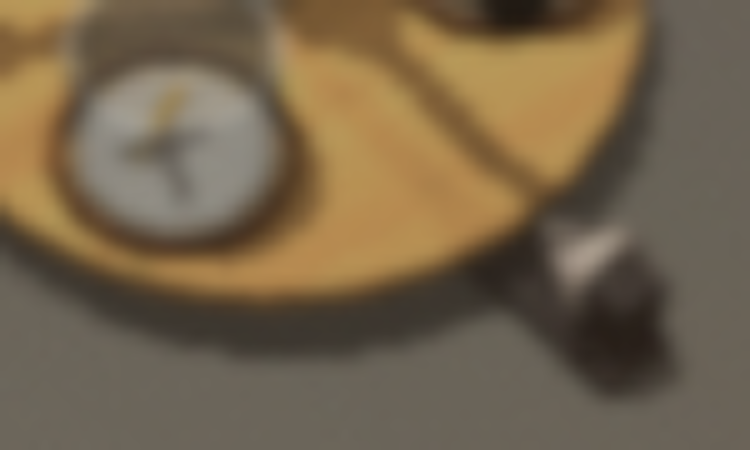

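View pics/ptr_b.png

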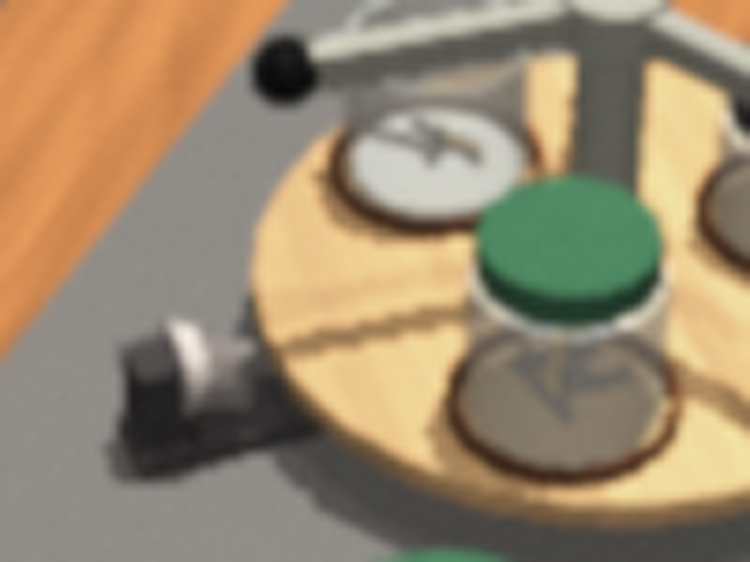

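View pics/sp_c.png

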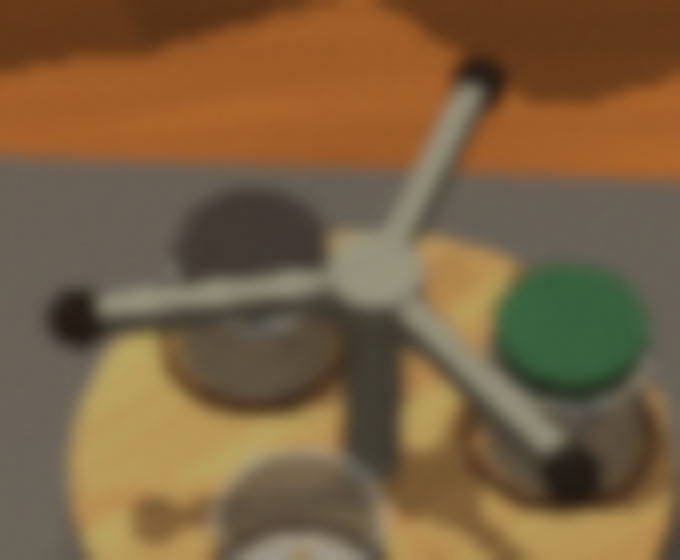

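```bash
cat > h.py <<'E'
import numpy as np, cv2
from bench import robot
from scipy.optimize import least_squares
CI={n:robot.camera_info(n) for n in("scene","side")}
def proj(n,P):
    c=CI[n];E=c["extrinsics"]
    return cv2.projectPoints(np.atleast_2d(np.asarray(P,float)),cv2.Rodrigues(E[:3,:3])[0],E[:3,3],c["K"],c["dist"])[0][:,0]
def onplane(n,uv,z):
    c=CI[n];E=c["extrinsics"]
    q=cv2.undistortPoints(np.array([[uv]],float),c["K"],c["dist"])[0,0]
    R=E[:3,:3];o=-R.T@E[:3,3];d=R.T@np.array([q[0],q[1],1.]);return o+d*(z-o[2])/d[2]
E
cat > fit.py <<'E'
from h import *
def fit(balls,tips,jar):
    # balls: {cam:[uv x3]} in order CCW from one reference
    f=lambda p:np.concatenate([ (proj(n,[[p[0]+.12*np.cos(p[2]+k*2*np.pi/3),p[1]+.12*np.sin(p[2]+k*2*np.pi/3),.154] for k in range(3)])[[i for i in range(3)]]-np.array(b)).ravel() for n,b in balls.items()]+
      [(proj(n,[[p[0]+.136*np.cos(p[3]),p[1]+.136*np.sin(p[3]),.04]])-np.array([t])).ravel() for n,t in tips.items()])
    best=min((least_squares(f,[.5,.03,a,.5]) for a in (-2,0,2)),key=lambda s:s.cost)
    p=best.x
    print("axis",p[:2],"spider deg",np.degrees(p[2]),"pointer deg",np.degrees(p[3]),"\nres",np.round(best.fun,1))
    for n,t in tips.items():
        w=onplane(n,t,.04)[:2]-p[:2]; print(n,"tip r",np.hypot(*w),"ang",np.degrees(np.arctan2(w[1],w[0])))
    for n,t in jar.items():
        w=onplane(n,t,.042)[:2]-p[:2]; print(n,"jar r",np.hypot(*w),"ang",np.degrees(np.arctan2(w[1],w[0])))
    return p
E
python3 - <<'E'
from fit import *
# world: img right=+y, img down=+x. CCW from above (x->y): 
fit({"scene":[(286.0,203.6),(274.6,154.8),(224.0,184.1)],"side":[(228,194.2),(308.6,204.6),(278.6,162.6)]},
 {"scene":(289.5,227.5),"side":(224.6,231.6)},{"scene":(252.0,219.9),"side":(247.3,206.7)})
for n in("scene","side"): print(n,[np.round(onplane(n,u,.154),3) for u in ([(286.0,203.6),(274.6,154.8),(224.0,184.1)] if n=="scene" else [(228,194.2),(308.6,204.6),(278.6,162.6)])])
E
```

```text
axis [0.55932024 0.04027759] spider deg 35.850428564529004 pointer deg 39.78738213371618 
res [-0.1  0.2 -0.1  0.3  0.3  0.1 -0.2  0.   0.3  0.2  0.  -0.2 -0.4 -1.1
 -0.6 -0.1]
scene tip r 0.1400082479711549 ang 38.910037529835456
side tip r 0.13467387730837627 ang 40.24642525245254
scene jar r 0.08280598164855077 ang -23.9241453972599
side jar r 0.0844472550686474 ang -23.399004006181432
scene [array([0.656, 0.111, 0.154]), array([0.448, 0.09 , 0.154]), array([ 0.571, -0.08 ,  0.154])]
side [array([0.656, 0.11 , 0.154]), array([0.451, 0.089, 0.154]), array([ 0.571, -0.078,  0.154])]
```

```bash
python3 -m inch '-1 -1.8 0 0.05 1; -3 -5 0 0.1 1; -5 -8.4 0 0.15 1; -7.2 -12 0 0.2 1; -9.3 -15.6 0 0.25 1; -11.4 -19.2 0 0.3 1; -13.5 -22.7 0 0.354 1; -15.6 -26.2 0 0.354 1; -17.7 -29.7 0 0.354 1; -19.8 -33.2 0 0.354 1; -21.9 -36.7 0 0.354 1; -24 -40.2 0 0.354 1; -25.8 -43.2 0 0.354 1; -26.5 -44.5 0 0.354 1; -26.9 -45.1 0 0.354 1; -26.9 -45.1 0 0.354 1; -26.9 -45.1 0 0.354 1'
python3 - <<'E'
from h import *
print(robot.get_obs())
for n in("scene","side","wrist"):
    p,d=robot.snapshot(n); cv2.imwrite(f"pics/{n}1.png",p)
E
```

```text
time: 1.57
tool_pos: [0.5281, -0.0539, 0.2048]
ee_rot: [3.14, 0.001, -1.469]
wrist_force: [-0.5, -0.1, 0.2]
width: 0.0006
{'time': 1.5667, 'joint_positions': array([-2.08986782e-01,  4.59193926e-02,  1.41584354e+00,  6.81784316e-04,
        1.68163500e+00,  1.26017501e+00]), 'qvel': array([-0.02452073, -0.01134393,  0.00484901, -0.00102478, -0.00057863,
       -0.00083389]), 'joint_torque': array([ 7.54575245e-01, -3.20407820e+01, -3.03971922e+01,  1.19875073e-01,
       -7.70886010e-02,  9.96902178e-03]), 'tool_pos': array([ 0.52807621, -0.05389442,  0.20477732]), 'ee_rot': array([ 3.14008094e+00,  1.19707792e-03, -1.46908790e+00]), 'wrist_force': array([-0.46754072, -0.08464514,  0.16918721]), 'wrist_torque': array([-0.03243465,  0.01549277,  0.00951196]), 'width': 0.0005533820951363405}
```

View pics/wrist1.png

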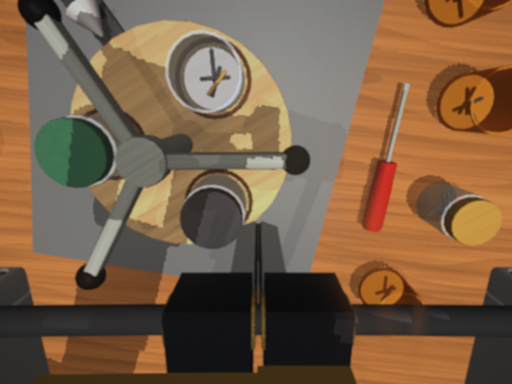

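View pics/side1.png

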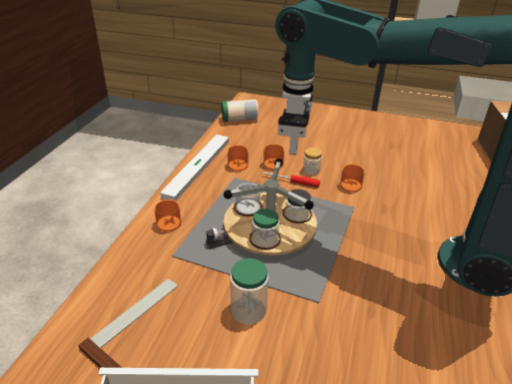

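```bash
python3 -m inch '0 0 2 0 1; 0 0 4 0 1; 0 0 6 0 1; 0 0 6.8 0 1; 0 0 6.8 0 1; 0 0 6.8 0 1'
cat > orb.py <<'E'
from h import *
def rows(phis,A,arm0,r=.09,d=.014):
    o=robot.get_obs();p=o["tool_pos"];y=o["ee_rot"][2];print(p,o["ee_rot"],o["wrist_force"])
    tx=np.array([np.cos(y),np.sin(y)]);ty=np.array([np.sin(y),-np.cos(y)])
    for f in phis:
        t=np.radians(arm0+f);w=A+r*np.array([np.cos(t),np.sin(t)])+d*np.array([np.sin(t),-np.cos(t)])-p[:2]
        print(f,np.round([100*w@tx,100*w@ty],1),round(-(t-y-(2*np.pi if t-y>np.pi else 0)),2))
E
python3 - <<'E'
from orb import *
rows([-8,-4,0,2,4,7,10,13,16,20,24,28,32,36,40,44,47,50,52,54,55,56,57],np.array([.5593,.0403]),275.85)
E
```

```text
time: 2.22
tool_pos: [0.5277, -0.0552, 0.1375]
ee_rot: [3.141, 0.001, -1.472]
wrist_force: [0.1, -1.0, 0.1]
width: 0.0006
[ 0.52771326 -0.05524955  0.13750026] [ 3.14096285e+00  1.25392249e-03 -1.47224123e+00] [ 0.0679788  -1.01368108  0.07269181]
-8 [-0.5 -1.5] 0.14
-4 [-0.3 -2.1] 0.07
0 [-0.2 -2.7] -0.0
2 [-0.2 -3. ] -0.04
4 [-0.1 -3.3] -0.07
7 [-0.1 -3.8] -0.13
10 [-0.1 -4.3] -0.18
13 [-0.1 -4.8] -0.23
16 [-0.2 -5.3] -0.28
20 [-0.3 -5.9] -0.35
24 [-0.4 -6.5] -0.42
28 [-0.6 -7.1] -0.49
32 [-0.8 -7.7] -0.56
36 [-1.1 -8.3] -0.63
40 [-1.4 -8.8] -0.7
44 [-1.8 -9.4] -0.77
47 [-2.1 -9.7] -0.82
50 [ -2.4 -10.1] -0.88
52 [ -2.6 -10.3] -0.91
54 [ -2.8 -10.6] -0.95
55 [ -2.9 -10.7] -0.96
56 [ -3.  -10.8] -0.98
57 [ -3.1 -10.9] -1.0
```

```bash
python3 -m inch '-0.2 -0.8 0 0 1; -0.2 -1.5 0 0 1; -0.2 -2.1 0 0 1; -0.2 -2.4 0 0 1; -0.2 -2.7 0 0 1; -0.2 -3 0 -0.04 1; -0.1 -3.3 0 -0.07 1; -0.1 -3.6 0 -0.11 1; -0.1 -3.9 0 -0.14 1; -0.1 -4.3 0 -0.18 1; -0.1 -4.6 0 -0.21 1; -0.2 -5 0 -0.25 1; -0.2 -5.3 0 -0.28 1; -0.3 -5.6 0 -0.32 1; -0.3 -5.9 0 -0.35 1; -0.4 -6.2 0 -0.39 1; -0.4 -6.5 0 -0.42 1; -0.5 -6.7 0 -0.44 1; -0.5 -6.8 0 -0.46 1; -0.5 -6.9 0 -0.46 1'
python3 - <<'E'
from orb import *
rows([24,26,28,30,32,34,36,38,40,42,44,46,48,50,52,54,55,56,57,58],np.array([.5593,.0403]),275.85)
p,d=robot.snapshot("wrist"); cv2.imwrite("pics/wrist2.png",p)
E
```

```text
time: 3.88
tool_pos: [0.5956, -0.0434, 0.1374]
ee_rot: [3.141, 0.002, -1.012]
wrist_force: [-2.4, 0.1, 1.3]
width: 0.0002
[ 0.5956075  -0.04337875  0.13737953] [ 3.14060852e+00  2.15224183e-03 -1.01156121e+00] [-2.35024436  0.07513628  1.26985952]
24 [-0.1  0.4] 0.04
26 [-0.   0.1] 0.0
28 [ 0.  -0.2] -0.03
30 [ 0.1 -0.6] -0.07
32 [ 0.1 -0.9] -0.1
34 [ 0.1 -1.2] -0.14
36 [ 0.1 -1.5] -0.17
38 [ 0.1 -1.8] -0.21
40 [ 0.1 -2.2] -0.24
42 [ 0.  -2.5] -0.28
44 [-0.  -2.8] -0.31
46 [-0.1 -3.1] -0.35
48 [-0.1 -3.4] -0.38
50 [-0.2 -3.7] -0.42
52 [-0.3 -4. ] -0.45
54 [-0.4 -4.3] -0.49
55 [-0.5 -4.5] -0.5
56 [-0.5 -4.6] -0.52
57 [-0.6 -4.8] -0.54
58 [-0.6 -4.9] -0.56
```

View pics/wrist2.png

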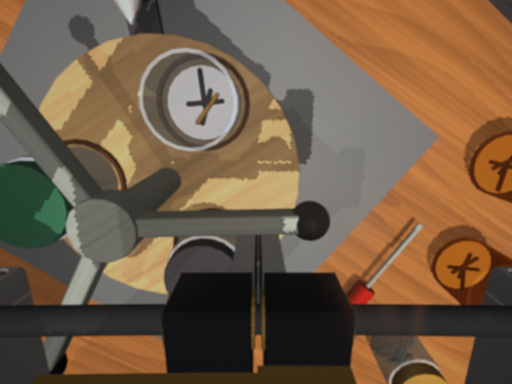

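```bash
python3 -m inch '0 -0.2 0 -0.03 1; 0.1 -0.5 0 -0.07 1; 0.1 -0.9 0 -0.1 1; 0.1 -1.2 0 -0.14 1; 0.1 -1.5 0 -0.17 1; 0.1 -1.8 0 -0.21 1; 0.1 -2.2 0 -0.24 1; 0 -2.5 0 -0.28 1; 0 -2.8 0 -0.31 1; -0.1 -3.1 0 -0.35 1; -0.1 -3.4 0 -0.38 1; -0.2 -3.7 0 -0.42 1; -0.3 -4 0 -0.45 1; -0.4 -4.3 0 -0.49 1; -0.4 -4.4 0 -0.5 1; -0.5 -4.5 0 -0.51 1; -0.5 -4.5 0 -0.51 1; -0.5 -4.5 0 -0.51 1'
python3 - <<'E'
from orb import *
rows([54,56,58,60,62,63,64],np.array([.5593,.0403]),275.85)
r=lambda p,f:cv2.resize(p,None,fx=f,fy=f,interpolation=cv2.INTER_CUBIC)
p,d=robot.snapshot("wrist"); cv2.imwrite("pics/wrist3.png",p)
p,d=robot.snapshot("scene"); cv2.imwrite("pics/scene3.png",r(p[140:260,210:320],6)) if 0 else cv2.imwrite("pics/scene3.png",r(p[145:245,215:315],6))
p,d=robot.snapshot("side"); cv2.imwrite("pics/side3.png",r(p[155:255,205:325],6))
E
```

```text
time: 5.43
tool_pos: [0.6316, -0.0154, 0.1373]
ee_rot: [-3.141, 0.001, -0.503]
wrist_force: [-0.4, -2.0, -0.4]
width: 0.0001
[ 0.63162209 -0.01537689  0.13729109] [-3.14083651e+00  1.25477544e-03 -5.03031782e-01] [-0.40567864 -1.99428347 -0.4275936 ]
54 [-0.1  0.2] 0.02
56 [-0.  -0.1] -0.01
58 [ 0.  -0.4] -0.05
60 [ 0.1 -0.7] -0.08
62 [ 0.1 -1. ] -0.12
63 [ 0.1 -1.2] -0.13
64 [ 0.1 -1.4] -0.15
```

View pics/wrist3.png

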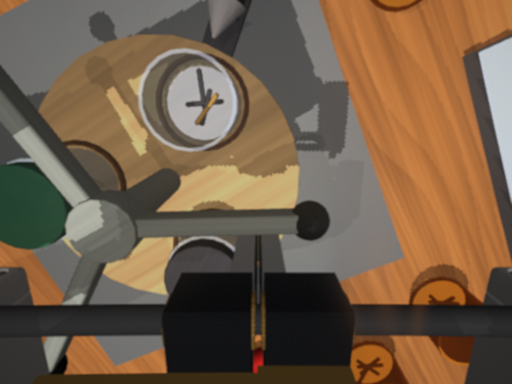

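View pics/scene3.png

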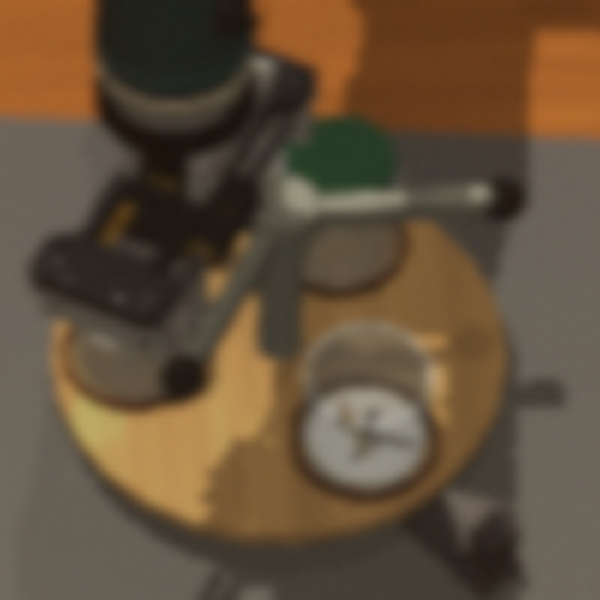

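View pics/side3.png

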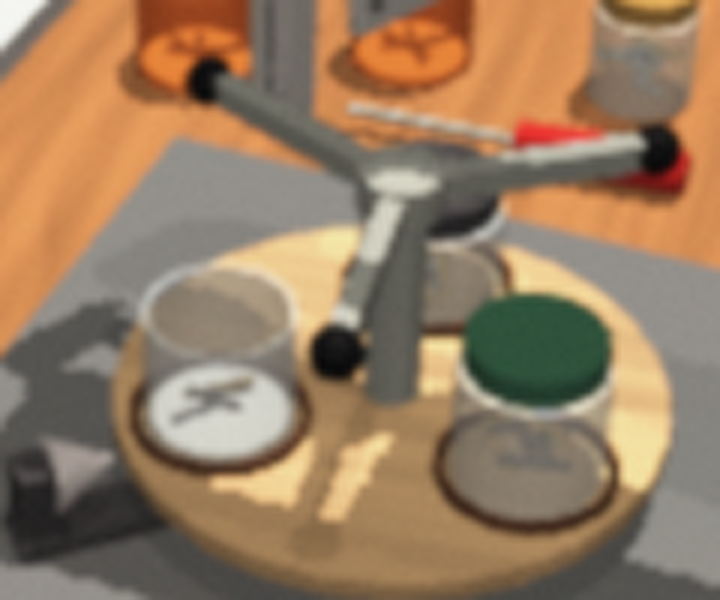

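```bash
cat > wr.py <<'E'
from h import *
from scipy.spatial.transform import Rotation as Ro
def T():
    o=robot.get_obs();M=np.eye(4);M[:3,:3]=Ro.from_euler("xyz",o["ee_rot"]).as_matrix();M[:3,3]=o["tool_pos"]
    return M@np.array(robot.camera_info("wrist")["mount"])
def wplane(M,uv,z):
    c=robot.camera_info("wrist")
    q=cv2.undistortPoints(np.array([[uv]],float),c["K"],c["dist"])[0,0]
    d=M[:3,:3]@np.array([q[0],q[1],1.]);o=M[:3,3];return (o+d*(z-o[2])/d[2])[:2]
E
python3 - <<'E'
from h import *
from wr import *
S={"side":[((261.1-.4,213.0),1),((314.0,179.2),2),((239.2,168),0)],"scene":[((298.7,177),1),((245.5,207.3),0)]}
def f(p):
    r=[]
    for n,l in S.items():
        for uv,k in l:
            t=p[2]+k*2*np.pi/3;r.append((proj(n,[[p[0]+.12*np.cos(t),p[1]+.12*np.sin(t),.154]])[0]-uv))
    return np.ravel(r)
s=least_squares(f,[.56,.04,-.5]);A=s.x[:2];print(A,np.degrees(s.x[2]),s.fun.round(1))
an=lambda w:(np.round(np.hypot(*(w-A)),4),np.degrees(np.arctan2(*(w-A)[::-1])))
print("jar side",an(onplane("side",(241.6,222.9),.042)[:2]),"scene",an(onplane("scene",(275.8,217.9),.042)[:2]))
print("tip side",an(onplane("side",(223.2,231.8),.04)[:2]))
M=T()
print("wrist tip",an(wplane(M,(217,40),.04)),"jar",an(wplane(M,(202,97),.042)),"ball",an(wplane(M,(313,220),.154)),"hub",wplane(M,(100,228),.166))
E
python3 - <<'E'
import cv2
p=cv2.imread("pics/wrist3.png")[0:160,130:270]
cv2.imwrite("pics/w3c.png",cv2.resize(p,None,fx=3.7,fy=3.7,interpolation=cv2.INTER_CUBIC))
E
```

```text
[0.55999708 0.03983052] -26.775357150116804 [ 0.4  0.5 -0.1  0.2  0.3  0.4 -0.3  0.8 -0.1  0.4]
jar side (np.float64(0.0806), np.float64(30.505505646433317)) scene (np.float64(0.0836), np.float64(33.43349524635867))
tip side (np.float64(0.1382), np.float64(40.30202547501996))
wrist tip (np.float64(0.136), np.float64(37.56113566624448)) jar (np.float64(0.0874), np.float64(34.513651467368895)) ball (np.float64(0.1228), np.float64(-27.260367240354487)) hub [0.56302285 0.04210317]
```

View pics/w3c.png

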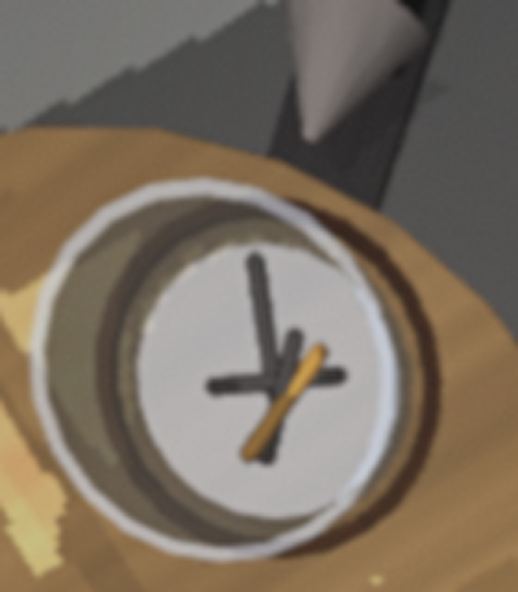

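```bash
python3 -m inch '0 -0.1 0 -0.01 1; 0 -0.2 0 -0.02 1; 0 -0.3 0 -0.04 1; 0 -0.4 0 -0.05 1; 0 -0.5 0 -0.06 1; 0 -0.6 0 -0.07 1; 0.1 -0.7 0 -0.08 1; 0.1 -0.75 0 -0.08 1; 0.1 -0.8 0 -0.09 1; 0.1 -0.8 0 -0.09 1; 0.1 -0.8 0 -0.09 1'
python3 -m inch '0 0.3 0 0 1; 0 1 0 0 1; 0 1.5 -1 0 1; 0 1.5 -4 0 1; 0 1.5 -7 0 1; 0 1 -10 0 1; 0 -1 -11 0 1; 0 -3 -11 0 1; 0 -5 -11 0 1; 0 -5 -11 0 1; 0 -5 -11 0 1;0 -5 -11 0 1'
python3 - <<'E'
from wr import *
M=T();np.save("M4.npy",M)
p,d=robot.snapshot("wrist"); cv2.imwrite("pics/wrist4.png",p)
E
```

```text
time: 6.5
tool_pos: [0.636, -0.0083, 0.1373]
ee_rot: [-3.14, 0.002, -0.412]
wrist_force: [-1.4, -0.9, 0.5]
width: 0.0003
time: 7.5
tool_pos: [0.656, 0.0364, 0.2477]
ee_rot: [-3.141, 0.002, -0.413]
wrist_force: [-0.2, -0.4, 0.4]
width: 0.0006
```

View pics/wrist4.png

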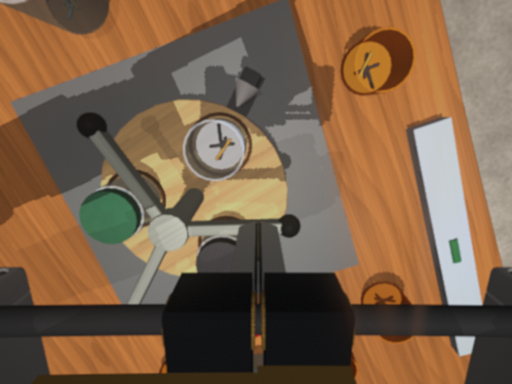

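```bash
python3 -m inch '0 -2 0 0 1; 0 -4 0 0 1; 0 -6 0 0 1; 0 -8 0 0 1; 0 -8 0 0 1; 0 -8 0 0 1; 0 -8 0 0 1'
python3 - <<'E'
from wr import *
M=T();np.save("M5.npy",M);print(M[:3,3])
p,d=robot.snapshot("wrist"); cv2.imwrite("pics/wrist5.png",p)
cv2.imwrite("pics/wrist5c.png",cv2.resize(p[100:270,70:310],None,fx=3.3,fy=3.3,interpolation=cv2.INTER_CUBIC))
for n in("scene","side"):
    p,d=robot.snapshot(n); cv2.imwrite(f"pics/{n}5.png",cv2.resize(p[150:250,205:325],None,fx=6,fy=6,interpolation=cv2.INTER_CUBIC))
E
```

```text
time: 8.13
tool_pos: [0.6878, 0.1081, 0.2477]
ee_rot: [-3.141, 0.002, -0.415]
wrist_force: [0.4, -0.2, -0.6]
width: 0.0002
[0.72126906 0.18161615 0.42678475]
```

View pics/wrist5c.png

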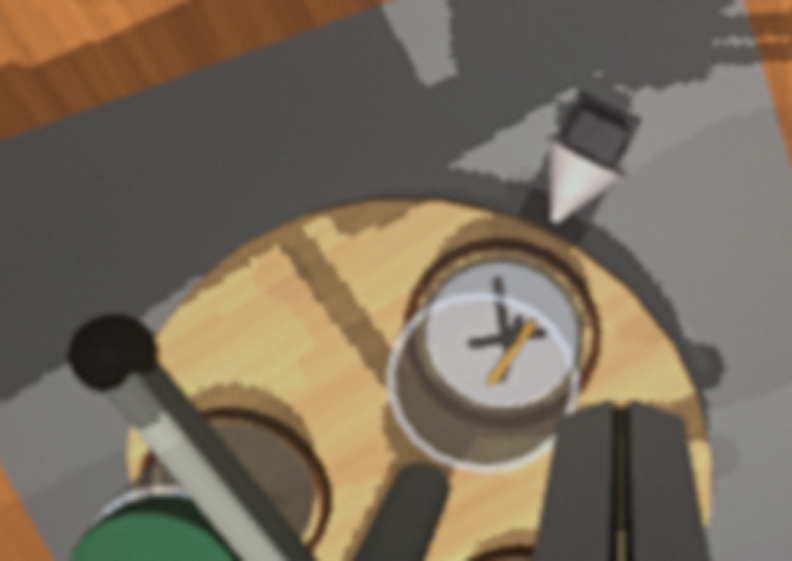

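View pics/side5.png

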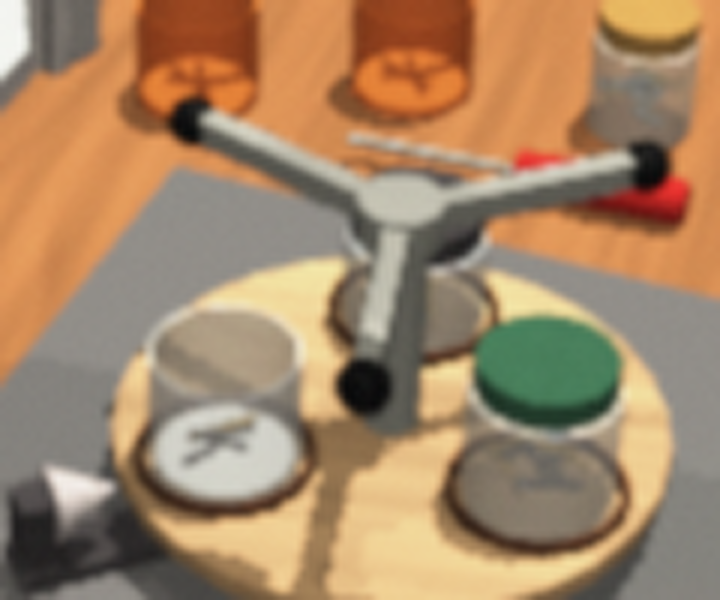

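View pics/scene5.png

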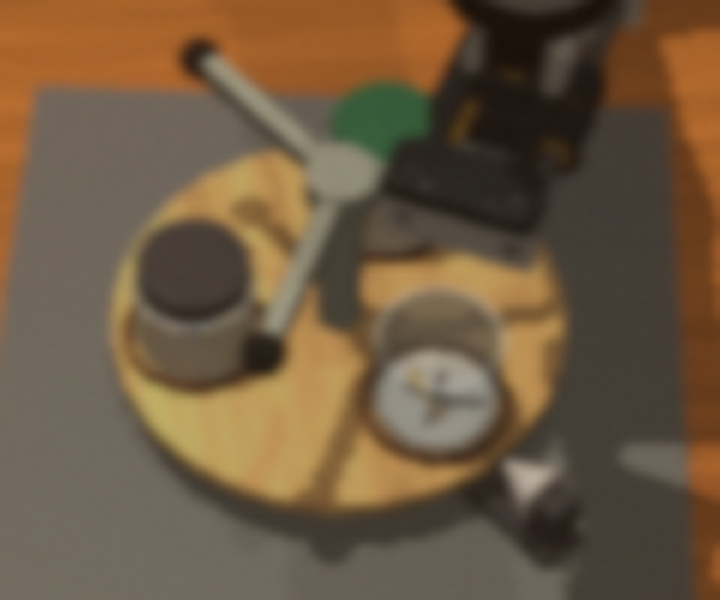

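```bash
cat > ang.py <<'E'
from wr import *
def go(M,edge,tip,jar,rim,conv):
    W=lambda q,z:wplane(M,conv(q),z)
    P=np.array([W(e,.04) for e in edge])
    s=least_squares(lambda c:np.hypot(*(P-c).T)-.13,[.56,.04]);A=s.x
    print("axis",A,"res mm",(s.fun*1e3).round(1))
    for B in(A,np.array([.5597,.0401])):
      for nm,q,z in(("tip",tip,.04),("jarfloor",jar,.042),("rim",rim,.046)):
        w=W(q,z)-B;print(nm,np.hypot(*w).round(4),np.degrees(np.arctan2(w[1],w[0])).round(2))
E
python3 - <<'E'
from ang import *
M=np.load("M5.npy")
go(M,[(190,288),(300,221),(420,197),(520,213),(620,278),(690,368)],(560,222),(503,334),(503,333),lambda q:(70+(q[0]+.5)/3.3-.5,100+(q[1]+.5)/3.3-.5))
# spider from side+scene
cv=lambda x,y:(205+(x+.5)/6-.5,150+(y+.5)/6-.5)
S={"side":[(cv(364,386),1),(cv(649,165),2),(cv(191,119),0)],"scene":[(cv(200,58),2),(cv(263,352),0)]}
def f(p):
    return np.ravel([proj(n,[[p[0]+.12*np.cos(p[2]+k*2.0944),p[1]+.12*np.sin(p[2]+k*2.0944),.154]])[0]-uv for n,l in S.items() for uv,k in l])
s=least_squares(f,[.56,.04,-.4]);A=s.x[:2];print(A,"pocket",np.degrees(s.x[2])+60,s.fun.round(1))
an=lambda w:(np.hypot(*(w-A)).round(4),np.degrees(np.arctan2(*(w-A)[::-1])).round(2))
for n,t,j in(("side",(118,488),(225,455)),("scene",(508,462),(437,400))): print(n,"tip",an(onplane(n,cv(*t),.04)[:2]),"jar",an(onplane(n,cv(*j),.042)[:2]))
E
```

```text
axis [0.56232563 0.03965063] res mm [ 0.7 -1.8  0.2  1.7 -0.6 -0.4]
tip 0.1349 38.78
jarfloor 0.0811 38.87
rim 0.0829 39.07
tip 0.1367 37.94
jarfloor 0.0829 37.49
rim 0.0846 37.72
[0.55985397 0.03942048] pocket 38.063086851988345 [ 0.1  0.  -0.4  0.2  0.7  0.4 -0.   0.2 -0.1  0.4]
side tip (np.float64(0.1347), np.float64(39.4)) jar (np.float64(0.0827), np.float64(38.16))
scene tip (np.float64(0.137), np.float64(40.12)) jar (np.float64(0.0822), np.float64(39.52))
```

```bash
python3 - <<'E'
import cv2
p=cv2.imread("pics/wrist4.png")
cv2.imwrite("pics/w4c.png",cv2.resize(p[60:260,75:305],None,fx=3,fy=3,interpolation=cv2.INTER_CUBIC))
E
```

```text
(no output)
```

View pics/w4c.png

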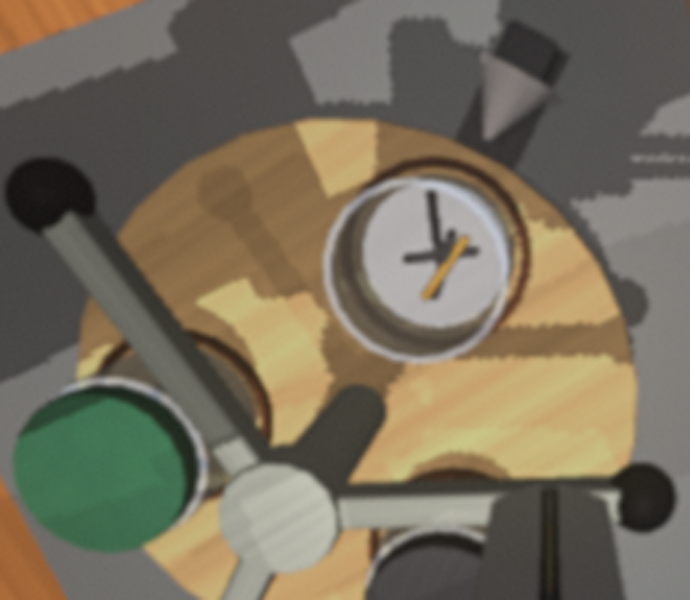

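```bash
python3 - <<'E'
from ang import *
M=np.load("M4.npy")
cv=lambda q:(75+(q[0]+.5)/3-.5,60+(q[1]+.5)/3-.5)
go(M,[(120,225),(200,154),(310,119),(400,124),(480,153),(560,208),(610,280),(632,350),(637,430)],(488,140),(435,252),(435,252),cv)
a,b=[wplane(M,cv(q),.154) for q in((50,194),(643,497))]
print(a,b,np.hypot(*(a-b)))
m=(a+b)/2;u=(a-b)/np.hypot(*(a-b));n=np.array([u[1],-u[0]]);A=m-n*.06 if (m-np.array([.56,.04]))@n>0 else m+n*.06
print("axis from balls",A,"pocket dir",np.degrees(np.arctan2(*(m-A)[::-1])),"hub",wplane(M,cv((278,517)),.166))
for q,z in(((488,140),.04),((435,252),.042)):
    w=wplane(M,cv(q),z)-A;print(np.hypot(*w),np.degrees(np.arctan2(w[1],w[0])))
E
```

```text
axis [0.56079827 0.03965946] res mm [ 0.5 -0.1 -0.3 -0.4 -0.6  1.1  0.6 -0.6 -0.2]
tip 0.1358 38.98
jarfloor 0.0828 38.89
rim 0.0834 38.7
tip 0.1364 38.55
jarfloor 0.0834 38.18
rim 0.084 38.0
[0.54419691 0.15960777] [ 0.67244183 -0.00535449] 0.20894809745909676
axis from balls [0.56095002 0.04030077] pocket dir 37.86220133236834 hub [0.56190392 0.04102829]
0.13528245101140343 38.812947172811334
0.08229102385808786 38.60535104055855
```

```bash
python3 -m inch '0 0 -2 0 1; 0 1 -4 0 1; 0 4 -5 0 1; 0 7 -5 0 1; 0 10 -5 0 1; 0 13 -5 0 1; 0 16 -5 0 1; 0 19 -5 0 1; 0 22 -5 0 1; 0 25 -5 0 1; 0 28 -5 0 1; 0 30 -5 0 1; 0 30 -5 0 1; 0 30 -5 0 1; 0 30 -5 0 1; 0 30 -5 0 1'
python3 - <<'E'
from h import *
print(robot.get_obs()["tool_pos"])
for n in("scene","side"):
    p,d=robot.snapshot(n); cv2.imwrite(f"pics/{n}6full.png",p); cv2.imwrite(f"pics/{n}6.png",cv2.resize(p[190:255,205:315],None,fx=7.2,fy=7.2,interpolation=cv2.INTER_CUBIC))
E
```

```text
time: 9.62
tool_pos: [0.5672, -0.1657, 0.298]
ee_rot: [-3.14, 0.001, -0.414]
wrist_force: [0.3, 0.6, -0.2]
width: 0.0006
[ 0.56722207 -0.16565855  0.29798367]
```

View pics/scene6.png

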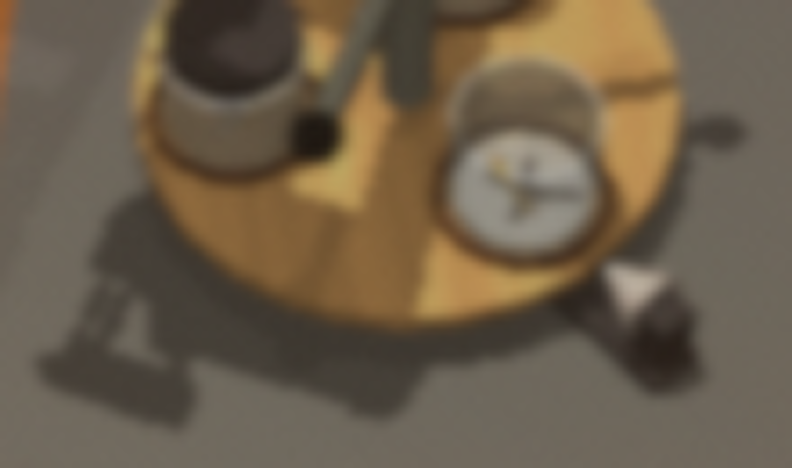

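View pics/side6.png

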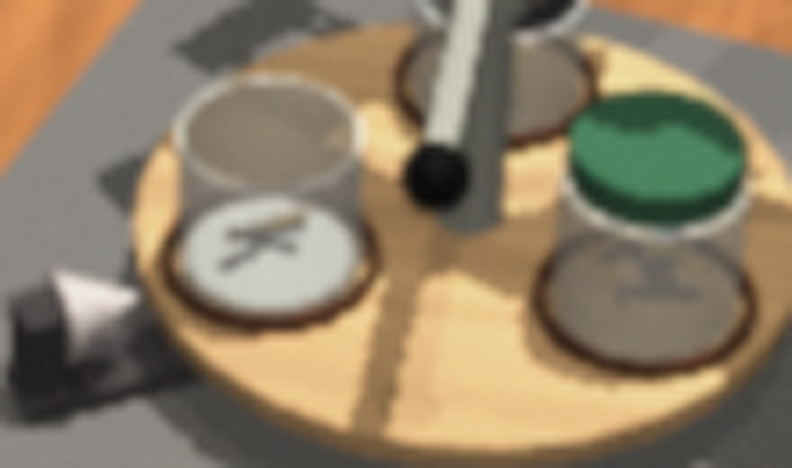

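View pics/scene6full.png

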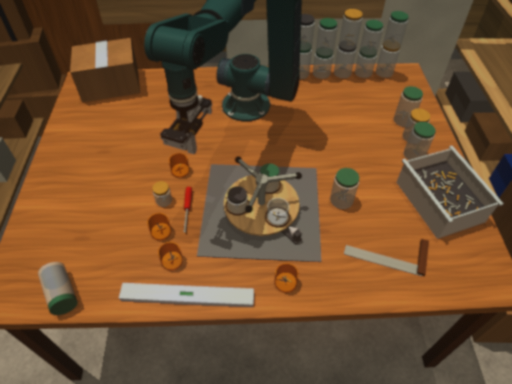

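```bash
python3 - <<'E'
from h import *
for u in((345,185),(162,194),(188,208)): pass
a=cv2.imread("pics/scene0.png").astype(int);b=cv2.imread("pics/scene6full.png").astype(int)
for n,(x,y,w,h) in dict(big=(330,165,32,46),small=(150,178,24,32),driver=(180,183,16,52)).items(): print(n,np.abs(a-b)[y:y+h,x:x+w].mean())
print(robot.close_job())
E
```

```text
big 3.517210144927536
small 4.150607638888889
driver 3.2840544871794872
the job is handed in; nothing more can be done
None
```

The open jar is at the pointer and the job is handed in, at about 10 s of the 45 s allowed. I closed the gripper, set the fingertip against the arm pointing to the robot's right, and pushed the carousel about 62° counter-clockwise. The last few degrees were slow. I then lifted the hand and drew it clear.

**Alignment:**
- **Wrist camera:** two wrist pictures, each with the axis fitted to the disc edge, put the middle of the jar within about 0.1° of the pointer.
- **Fixed cameras:** these are coarser and agreed less well. They first put the jar 0.6° to 1.2° short. A rough check by eye on the last pictures put it slightly short in one view and up to 1.6° past in the other.
- **Spider balls:** these put the middle of the pocket about 1° short, which is within the jar's play in its pocket.
- **My reading:** I judged the error to be within about 1° and made no further nudge.

**Contact and surroundings:** Wrist force readings at the end of each move were under about 3 N. In the before and after pictures the big jar, small jar and screwdriver look unmoved. The fingertips stayed above 137 mm, so they passed clear of all the jars on the carousel.

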